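# Turn a D-shaped disc flush with the alignment bar and weigh it down

### The job

The aluminium disc on the rotary fixture has one flat edge: press a fingertip lightly on the disc, well under 30 N, and turn it until that flat lies flush against the sprung alignment bar, then let go of it. Then set the knobbed steel weight upright on the middle of the disc without turning the flat off the bar, let go, and leave everything else on the bench where it is.

Things in the scene. Friction and masses are not known exactly. Their poses are not given: they have to be found in the camera images.
- fixture: Fixed fixture: grey base plate 20 mm thick on a 0 to 12 mm dark plinth, a round platter 100 mm across, top 55 mm above the origin, and a sprung alignment bar before a dark block. Origin: underside of the grey plate, on the platter's axis; +x points to the bar, z up. Base reaches 85 mm to -x, 140 to +x, 75 to each side; block: x 100 to 135, y -60 to 60, 72 mm high.
- disc: Loose aluminium disc on the platter, 130 mm diameter, 12 mm thick, 0.4 kg, too wide to grip; one flat edge 75 mm long, 53 mm from the centre; 20 mm bore over an 18 mm stub that ends 3 mm below its top. Origin: centre of the underside; +x points to the middle of the flat, z up. Flush: its +x points the same way as the fixture's +x. Starts at least 50 degrees off.
- bar (a joint): Slide of the alignment bar along the fixture's +x, in m: about 0 while the bar rides on the disc's round rim (as at the start), about -0.0125 when the flat lies flush against it; in between when the flat is a few degrees off (about 0.65 mm per degree). A spring pushes it to the disc with 1 to 1.5 N.
- bar_face (a point): Point on the alignment bar: middle of its face towards the disc, 67 mm above the fixture origin. The bar is steel, 94 mm long across the fixture's x, 12 mm thick, its top 3 mm above the disc's top.
- axis_top (a point): Point on the platter's vertical axis, level with the disc's top face, 67 mm above the fixture origin; fixture's axes. Disc and platter turn easily together, either way without limit, when a fingertip is pressed on the disc 20 to 42 mm from this axis and swept round it; they stay where left. The platter is rigid up to about 7 N, then sinks 1 mm and is hard again from about 15 N: stop the press by force.
- weight: Loose steel hold-down weight, 0.4 kg: round base 48 mm diameter and 24 mm high, neck 16 mm, round knob 26 mm diameter between 40 and 60 mm above its underside. Grip it by the knob, from above. Origin: centre of its underside, z up. Starts upright on the bench to one side of the fixture.
- slug: Bystander: plain steel cylinder 48 mm diameter, 60 mm high, without a knob, upright on the bench on the other side of the fixture. Origin: centre of the underside. Leave it alone.
- blank: Bystander: plain round ring blank 100 mm diameter, 12 mm thick, flat on the bench. Origin: centre of the underside. Leave it alone.
- toolholder: Bystander: dark conical tool holder, 62 mm diameter, 135 mm tall, upright. Origin: centre of the underside. Leave it alone.
- driver: Bystander: screwdriver lying on the bench. Leave it alone.
- spanner: Bystander: spanner lying on the bench. Leave it alone.
- oil: Bystander: white bottle 60 mm diameter, 150 mm tall, upright. Origin: centre of the underside. Leave it alone.
- vblock: Bystander: dark steel V-block 50 x 45 x 40 mm on the bench. Origin: centre of the underside. Leave it alone.
Things that resemble listed ones, but are neither listed nor needed, are in the scene too. Leave any blue, green or purple look-alike of the disc alone.

How it is judged (in metres and radians):
On the way, in this order (a step that is already met when the one before it is completed fails the run):
1. the disc's flat lies flush against the alignment bar and the fingers are off the disc (angle between the x axis of disc and the x axis of fixture, either way round below 0.06 rad and value of joint bar below -0.0095 m and x of disc in the frame of fixture between -0.004 and 0.004 m and z of disc in the frame of fixture below 0.058 m and angle between disc's own z axis and vertical below 0.05 rad and contact force between the fingers and disc below 0.05 N and contact force between the fingers and weight below 0.05 N and angular speed of disc below 0.05 rad/s), for 0.2 s.
2. the knobbed weight stands on the middle of the disc, released, with the flat still flush (angle between the x axis of disc and the x axis of fixture, either way round below 0.06 rad and value of joint bar below -0.0095 m and x of disc in the frame of fixture between -0.004 and 0.004 m and z of disc in the frame of fixture below 0.058 m and angle between disc's own z axis and vertical below 0.05 rad and horizontal distance between weight and axis_top below 0.015 m and z of weight in the frame of disc between 0.009 and 0.015 m and angle between weight's own z axis and vertical below 0.08 rad and contact force between the fingers and disc below 0.05 N and contact force between the fingers and weight below 0.05 N), for 0.2 s.
At the end, for the whole second after the job is handed in: The disc lies flat on the platter, its flat within 3.4 degrees of the alignment bar with the bar sprung forward onto it; the knobbed weight stands upright on the disc within 15 mm of its centre; both are released and at rest (all of step 2 and linear speed of each of disc, weight below 0.01 m/s and angular speed of disc below 0.05 rad/s); the robot touches nothing.
It fails at once if a bystander (slug, blank, tool holder, screwdriver, spanner, bottle or V-block) is moved by more than 40 mm (distance of any of blank, slug, toolholder, driver, spanner, oil, vblock from where it was at the start of the episode above 0.04 m).
It fails at once if the disc is pressed with more than 30 N (contact force between the fingers and disc above 30 N).
It also fails if it takes over 58 s, if anything falls off the work surface, if the arm or the gripper's body presses on something with over 40 N, if the wrist force passes 120 N, or if a joint passes its speed limit or range.

### The arm

A 6-joint arm with a two-finger parallel gripper is mounted at the origin on the work surface. World frame = base frame: x ahead of the robot, y to its left, z up, the work surface at z = 0. Lengths are in m, angles in degrees, forces in N, time in s.
With the tool pointing down it reaches from about 0.275 to 0.875 m from the base axis. Payload 12.5 kg.
Tool frame: the origin (TCP) lies where the fingers leave the gripper's body, on its centre line; the fingertips stand 73 mm ahead of it and the grasp point (between the pads) lies 54 mm ahead of it; z points along the fingers, y is the line along which they close (so a half turn about z gives the same grasp; the last joint's range is limited). The gripper opens to 85 mm and grips with 20 to 120 N. Pads are 22 mm wide; open, the fingers measure 114 mm over their backs; the gripper's body (76 mm by 85 mm) begins 54 mm behind the grasp point. The pads swing forward as they close: fully open they stand 13 mm farther back than shut.
Start: joints at [69.122, 20.094, 94.641, -0, 65.266, -4.847], TCP at [0.152, 0.529, 0.304] pointing down, gripper open.
Joint ranges: [-157.81, 157.81], [-45, 120.19], [0.68, 151.7], [-89.99, 269.99], [4.06, 180], [-164.3, 164.3]. Speed limits (degrees/s): [127.2, 127.2, 159.86, 180, 180, 180].

### API

Orientations are given as [roll, pitch, yaw] about the fixed x, y, z axes, in that order (R = Rz(yaw) Ry(pitch) Rx(roll)).
In Python, from workcell import manip gives the robot as it stands.
- The arm moves only by the tool carry_out, never from a script. Its argument "steps" is a list that holds one entry, the list of rows, each a list of 7 numbers: the closure, from 0 (fully open) to 1 (shut), then the shift along the world's x, y, z in cm, then the turn, a rotation vector about the world's x, y, z in degrees. A call has 1 to 8 rows; each row shifts and turns the commanded pose from where the row before left it; what a row does not reach is not made up. A row lasts 1/12 s, in which the tool goes at most 41.7 mm and 7.16 degrees, less where a joint would pass 70% of its speed; a pose out of reach is approached as far as the arm can. A call is refused whole if a number of a shift passes 4.17 or a number of a turn 7.16, either way. A call with a gripper value outside its range is refused whole. The fingers move at their own pace and stop on an object; "squeeze" is the grip in N (left out, the last holds). Time passes only in rows, so rows that do not move let the fingers close. It gives the time, the measured TCP pose, the force, the opening and the grip force at its end, in the units of the state.
- manip.observe(): the state, without advancing time (a new reading comes with each control period).
- manip.get_image(name): name is "side" or "top" or "wrist"; returns a dict with "color" (384x512x3 uint8, red, green, blue), "fx", "fy", "cx", "cy" (pixels), "extrinsics" (4x4, takes a point from world to camera coordinates). Camera axes: x right, y down, z forward; pixel columns grow to the right and rows downward; lengths in m; the calibration is good to about 2 mm. A picture is of the moment at which its call begins. There is no depth.
- manip.sign_off(): hands the job in; it is judged then, once.
The state is a dict: "clock": time; "joints": joint angles; "joint_vel": joint speeds; "effort": joint torques, N m; "tool_pos": TCP position; "eef_rot": TCP orientation; "force": force on the tool from outside, world axes, zero at the start; "moment": the same for the moment, N m; "finger_gap": finger opening in m; "grip_force": force on a finger pad.
Only numpy, scipy, OpenCV 4.12 (cv2) and the standard library are available. Lean on these libraries where they do the work, as an engineer would, in place of code of your own. Each camera call takes 0.05 s, during which the arm holds its last target. There are 200 camera calls.

## Working session

There is one attempt and no reset: what is moved stays moved. The work goes in short steps, Python scripts to look and compute and a tool call to move; the robot and the scene stay as the last step left them, time stands still between calls to the robot, and variables do not carry over. Pictures are saved under pics/ and viewed, at most 12 in all, crops included, and the job is handed in when it is done.

Besides the shell and the picture viewer there is one more tool, called after ">>>" as a command line: name --argument value ..., lists and objects as JSON in quotes. carry_out: Moves the arm, as the interface text tells. Its arguments: {"type":"object","properties":{"steps":{"type":"array","items":{"type":"array","items":{"type":"array","items":{"type":"number"}}}},"squeeze":{"type":"number"}},"required":["steps"]}

```bash
mkdir -p pics; cat > h.py <<'E'
import numpy as np, cv2
from workcell import manip
def shot(n,f):
    im=manip.get_image(n); cv2.imwrite('pics/'+f+'.png',im['color'][:,:,::-1]); np.savez('pics/'+f+'.npz',**im); return im
def ray(f,u,v,z):
    d=np.load('pics/'+f+'.npz'); E=d['extrinsics']; R=E[:3,:3]; c=-R.T@E[:3,3]
    r=R.T@np.array([(u-d['cx'])/d['fx'],(v-d['cy'])/d['fy'],1]); return c+r*(z-c[2])/r[2]
def proj(f,p):
    d=np.load('pics/'+f+'.npz'); E=d['extrinsics']; q=E[:3,:3]@p+E[:3,3]; return np.array([d['fx']*q[0]/q[2]+d['cx'],d['fy']*q[1]/q[2]+d['cy']])
def st():
    s=manip.observe(); print({k:np.round(s[k],4).tolist() for k in ('clock','tool_pos','eef_rot','force','finger_gap','joints')})
E
python3 - <<'E'
from h import *
a=shot('top','t0'); b=shot('side','s0')
for f in ('t0','s0'):
    im=cv2.imread('pics/%s.png'%f); cv2.imwrite('pics/%sb.png'%f,cv2.resize(im,(800,600),interpolation=cv2.INTER_CUBIC))
    d=np.load('pics/%s.npz'%f); print(np.round(d['extrinsics'],3),d['fx'],d['cx'])
st()
E
```

```text
[[ 0.003 -1.     0.014 -0.032]
 [-0.988 -0.005 -0.153  0.483]
 [ 0.153 -0.013 -0.988  1.359]
 [ 0.     0.     0.     1.   ]] 419.535569914563 268.48364269269746
[[ 0.896 -0.443  0.017 -0.444]
 [-0.305 -0.643 -0.702  0.17 ]
 [ 0.322  0.624 -0.712  1.251]
 [ 0.     0.     0.     1.   ]] 498.5549414071273 253.81515766255302
{'clock': 0.1, 'tool_pos': [0.1518, 0.5284, 0.3034], 'eef_rot': [-179.9356, -0.0058, 163.9695], 'force': [-0.2606, 0.4631, -0.2578], 'finger_gap': 0.0858, 'joints': [69.1221, 20.1251, 94.6738, 0.0004, 65.2657, -4.8476]}
```

View pics/t0b.png

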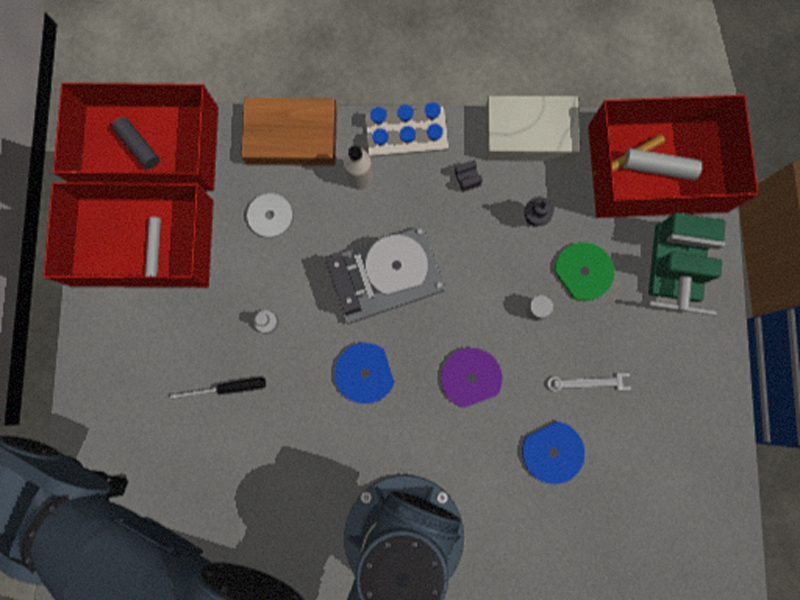

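View pics/s0b.png

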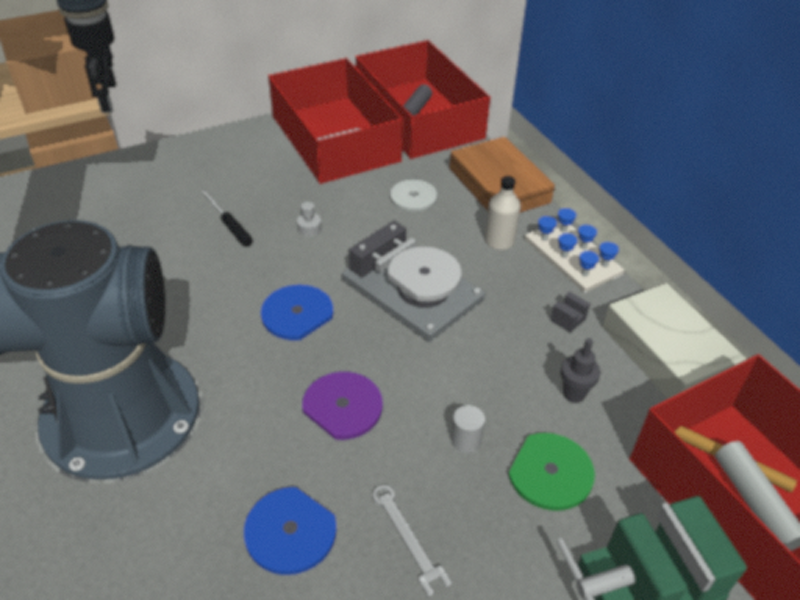

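The top view shows the disc at (397,265), the bar to its left at about (366,277) and the knobbed weight at (264,320). I'll enlarge the fixture to find the flat.

```bash
python3 - <<'E'
from h import *
a=cv2.imread('pics/t0.png')[135:215,190:295]; b=cv2.imread('pics/s0.png')[110:225,190:320]
A=cv2.resize(a,(788,600),interpolation=cv2.INTER_CUBIC); cv2.imwrite('pics/c1.png',A)
B=cv2.resize(b,(678,600),interpolation=cv2.INTER_CUBIC); cv2.imwrite('pics/c2.png',B)
s=.64
print('hole',ray('t0',397*s,265*s,.079), 'weight knob',ray('t0',264*s,317*s,.06))
E
```

```text
hole [0.55371483 0.0172961  0.079     ] weight knob [0.4457551  0.29353335 0.06      ]
```

View pics/c1.png

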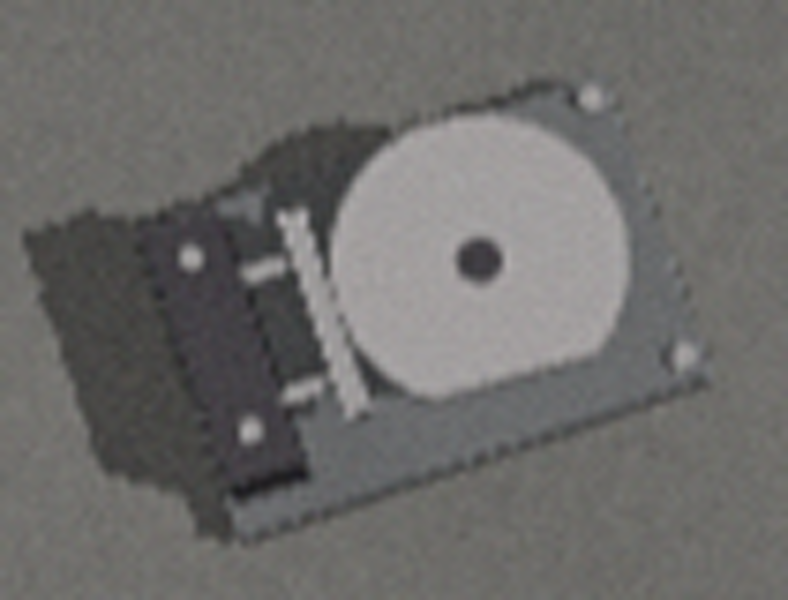

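View pics/c2.png

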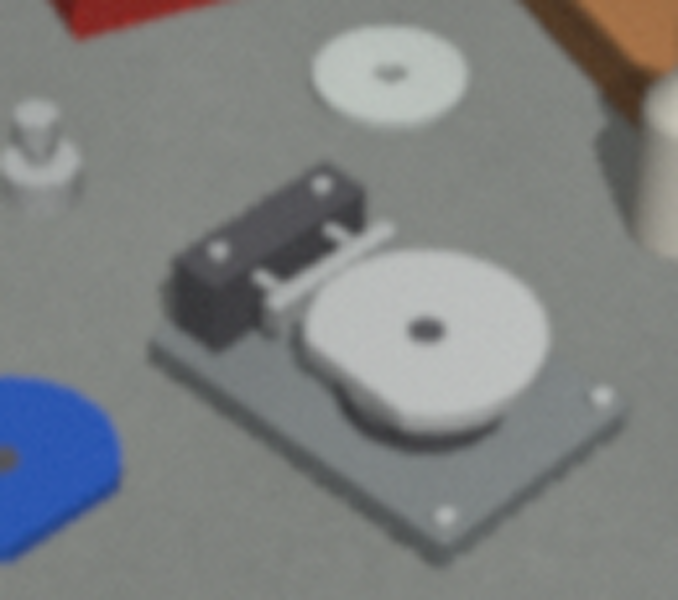

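The flat runs from (440,400) to (600,355) in the top crop, with the bore at (480,261). The bar runs from (290,215) to (355,412).

```bash
python3 - <<'E'
from h import *
k=7.505
T=lambda u,v,z: ray('t0',190+u/k-.43,135+v/7.5-.43,z)
S=lambda u,v,z: ray('s0',190+u/5.215-.4,110+v/5.217-.4,z)
for z in (.067,.073,.079): print(z,T(480,261,z),S(427,330,z))
C=T(480,261,.073)[:2]
f=T(440,400,.073)-T(600,355,.073); print('flat dir',f,np.degrees(np.arctan2(f[1],f[0])))
b=T(290,215,.075)-T(355,412,.075); print('bar dir',b, np.degrees(np.arctan2(b[1],b[0])), T(322,314,.075)-T(480,261,.075))
print('flat mid', (T(440,400,.073)+T(600,355,.073))/2)
blk=T(190,257,.08)-T(250,430,.08); print('screws',np.degrees(np.arctan2(blk[1],blk[0])))
e=T(235,543,.02)-T(705,382,.02); print('edge',np.degrees(np.arctan2(e[1],e[0])))
print('knob T',ray('t0',264*.64-.2,317*.64-.2,.06),'S knob', S(38,112,.06))
E
```

```text
0.067 [0.55702747 0.01937979 0.067     ] [0.56195998 0.0246573  0.067     ]
0.073 [0.55574832 0.01924013 0.073     ] [0.55870841 0.01901304 0.073     ]
0.079 [0.55446916 0.01910046 0.079     ] [0.55545684 0.01336878 0.079     ]
flat dir [-0.02015047  0.0691869   0.        ] 106.23803892605416
bar dir [0.08688508 0.02952417 0.        ] 18.768128006006506 [-0.0238556   0.06829307  0.        ]
flat mid [0.50429584 0.00144883 0.073     ]
screws 19.8867961128583
edge 109.40726128865295
knob T [0.44640794 0.29420718 0.06      ] S knob [0.44578495 0.29763095 0.06      ]
```

>>> carry_out --steps '[[[1,2.4,-3.3,0,0,0,0],[1,2.4,-3.3,0,0,0,0],[1,2.4,-3.3,0,0,0,0],[1,2.4,-3.3,0,0,0,0],[1,2.4,-3.3,0,0,0,0],[1,2.4,-3.3,0,0,0,0],[1,2.4,-3.3,0,0,0,0],[1,2.4,-3.3,0,0,0,0]]]'

```text
clock: 0.77
tool_pos: [0.3445, 0.2628, 0.3039]
eef_rot: [180.0, 0.0, 164.0]
force: [0.4, 1.4, 1.1]
finger_gap: 0.0002
grip_force: 0.0
```

>>> carry_out --steps '[[[1,2.4,-3.3,0,0,0,0],[1,2.4,-3.3,0,0,0,0],[1,2.4,-3.3,0,0,0,0],[1,2.4,-3.3,0,0,0,0],[1,2.4,-3.3,0,0,0,0],[1,2.4,-3.3,0,0,0,0],[1,2.4,-3.3,0,0,0,0],[1,2.4,-3.3,0,0,0,0]]]'

```text
clock: 1.43
tool_pos: [0.5366, -0.0014, 0.3037]
eef_rot: [-180.0, -0.0, 164.0]
force: [1.0, 0.2, -0.1]
finger_gap: -0.0003
grip_force: 0.0
```

>>> carry_out --steps '[[[1,0.4,-0.8,-3,0,0,0],[1,0,0,-3,0,0,0],[1,0,0,-3,0,0,0],[1,0,0,0,0,0,0],[1,0,0,0,0,0,0]]]'

```text
clock: 1.85
tool_pos: [0.5394, -0.0073, 0.2133]
eef_rot: [-180.0, -0.2, 164.0]
force: [0.7, 0.7, 0.8]
finger_gap: -0.0003
grip_force: 0.0
```

```bash
python3 - <<'E'
from h import *
shot('wrist','w1'); st()
im=cv2.imread('pics/w1.png'); cv2.imwrite('pics/w1b.png',cv2.resize(im,(800,600)))
p=ray('w1',256,192,.075);print(p)
for q in [(.557,.0195,.075),(.541,-.008,.075)]: print(proj('w1',np.array(q))/.64)
E
```

```text
{'clock': 1.9, 'tool_pos': [0.5402, -0.0073, 0.2148], 'eef_rot': [179.9991, 0.0109, 163.9857], 'force': [0.9986, -0.0901, 0.8625], 'finger_gap': -0.0001, 'joints': [-5.7105, 25.4214, 100.8247, -0.0014, 53.743, -79.6954]}
[ 0.52815886 -0.00435027  0.075     ]
[467.38087418 344.33508974]
[400.10377013 328.27669614]
```

View pics/w1b.png

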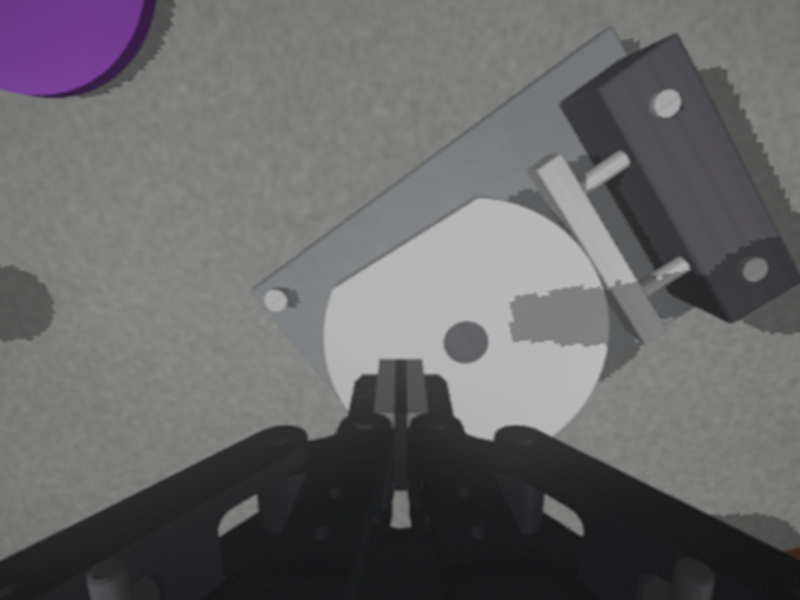

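The wrist view shows the bore at (466,342), matching my estimate. The flat runs (333,289) to (480,198) and the top of the bar runs about (545,160) to (650,340).

```bash
python3 - <<'E'
from h import *
W=lambda u,v,z: ray('w1',u*.64,v*.64,z)
f=W(480,198,.075)-W(333,289,.075); print('flat',np.degrees(np.arctan2(f[1],f[0])),np.hypot(*f[:2]))
b=W(557,156,.078)-W(663,335,.078); print('bar',np.degrees(np.arctan2(b[1],b[0])))
b=W(612,30,.028)-W(255,290,.028); print('edge',np.degrees(np.arctan2(b[1],b[0])))
b=W(667,103,.084)-W(755,269,.084); print('screws',np.degrees(np.arctan2(b[1],b[0])))
for z in (.067,.073,.079): print(W(466,342,z))
E
```

```text
flat 105.91715568842912 0.07488205307625308
bar -160.89893054480515
edge 109.28118782476106
screws -160.44336081672793
[0.55893984 0.0194317  0.067     ]
[0.55652319 0.01923306 0.073     ]
[0.55410653 0.01903442 0.079     ]
```

>>> carry_out --steps '[[[1,0,0,-3,0,0,0],[1,0,0,-2,0,0,0],[1,0,0,-0.5,0,0,0],[1,0,0,0,0,0,0],[1,0,0,0,0,0,0]]]'

```text
clock: 2.32
tool_pos: [0.5407, -0.0073, 0.1607]
eef_rot: [180.0, 0.1, 164.0]
force: [0.0, -0.3, -0.1]
finger_gap: -0.0002
grip_force: 0.0
```

>>> carry_out --steps '[[[1,0,0,-0.8,0,0,0],[1,0,0,-0.1,0,0,0],[1,0,0,-0.1,0,0,0],[1,0,0,0,0,0,0]]]'

```text
clock: 2.65
tool_pos: [0.5399, -0.0074, 0.1491]
eef_rot: [180.0, 0.0, 164.0]
force: [0.6, -0.2, 0.1]
finger_gap: 0.0001
grip_force: 0.0
```

>>> carry_out --steps '[[[1,0,0,-0.1,0,0,0],[1,0,0,-0.05,0,0,0],[1,0,0,0,0,0,0]]]'

```text
clock: 2.9
tool_pos: [0.54, -0.0074, 0.1477]
eef_rot: [180.0, 0.0, 164.0]
force: [-1.4, -0.6, 2.2]
finger_gap: 0.0
grip_force: 1.3
```

>>> carry_out --steps '[[[1,0,0,-0.05,0,0,0],[1,0,0,0,0,0,0]]]'

```text
clock: 3.07
tool_pos: [0.54, -0.0075, 0.1475]
eef_rot: [-180.0, 0.0, 164.0]
force: [-3.4, 0.0, 8.1]
finger_gap: 0.0003
grip_force: 4.4
```

>>> carry_out --steps '[[[1,0,0,-0.03,0,0,0],[1,0,0,0,0,0,0]]]'

```text
clock: 3.23
tool_pos: [0.5401, -0.0075, 0.1474]
eef_rot: [-180.0, 0.0, 164.0]
force: [-3.6, 0.2, 10.9]
finger_gap: 0.0001
grip_force: 5.2
```

```bash
python3 - <<'E'
import numpy as np
a=np.radians(238.4-5.4*np.arange(17)); p=3.15*np.c_[np.cos(a),np.sin(a)]
print(np.round(np.diff(p,axis=0),2).tolist())
E
```

```text
[[-0.25, 0.17], [-0.23, 0.19], [-0.21, 0.21], [-0.19, 0.23], [-0.17, 0.25], [-0.14, 0.26], [-0.12, 0.27], [-0.09, 0.28], [-0.06, 0.29], [-0.04, 0.29], [-0.01, 0.3], [0.02, 0.3], [0.05, 0.29], [0.07, 0.29], [0.1, 0.28], [0.13, 0.27]]
```

>>> carry_out --steps '[[[1,-0.25,0.17,0,0,0,-5.4],[1,-0.23,0.19,0,0,0,-5.4],[1,-0.21,0.21,0,0,0,-5.4],[1,-0.19,0.23,0,0,0,-5.4]]]'

```text
clock: 3.57
tool_pos: [0.5318, 0.0003, 0.1476]
eef_rot: [179.9, 0.1, 142.1]
force: [0.7, -3.1, 9.1]
finger_gap: -0.0
grip_force: 4.3
```

>>> carry_out --steps '[[[1,-0.17,0.25,0,0,0,-5.4],[1,-0.14,0.26,0,0,0,-5.4],[1,-0.12,0.27,0,0,0,-5.4],[1,-0.09,0.28,0,0,0,-5.4]]]'

```text
clock: 3.9
tool_pos: [0.5267, 0.0109, 0.1476]
eef_rot: [179.9, 0.1, 120.5]
force: [1.2, -3.1, 8.4]
finger_gap: -0.0001
grip_force: 4.2
```

>>> carry_out --steps '[[[1,-0.06,0.29,0,0,0,-5.4],[1,-0.04,0.29,0,0,0,-5.4],[1,-0.01,0.3,0,0,0,-5.4],[1,0.02,0.3,0,0,0,-5.4]]]'

```text
clock: 4.23
tool_pos: [0.5259, 0.0228, 0.1476]
eef_rot: [179.8, 0.1, 98.9]
force: [1.8, -2.7, 8.0]
finger_gap: 0.0002
grip_force: 4.0
```

>>> carry_out --steps '[[[1,0.05,0.29,0,0,0,-5.4],[1,0.07,0.29,0,0,0,-5.4],[1,0.1,0.28,0,0,0,-5.4],[1,0.13,0.27,0,0,0,-5.4],[1,0,0,0,0,0,0]]]'

```text
clock: 4.65
tool_pos: [0.5297, 0.0344, 0.1476]
eef_rot: [179.8, -0.0, 77.2]
force: [2.2, -0.6, 8.2]
finger_gap: -0.0001
grip_force: 3.9
```

```bash
python3 - <<'E'
from h import *
shot('wrist','w2'); st(); shot('top','t2')
im=cv2.imread('pics/w2.png'); cv2.imwrite('pics/w2b.png',cv2.resize(im,(800,600)))
print(proj('w2',np.array([.5565,.0193,.0747]))/.64)
E
```

```text
{'clock': 4.7, 'tool_pos': [0.5297, 0.0343, 0.1476], 'eef_rot': [179.801, -0.0318, 77.4883], 'force': [2.5808, -0.1766, 7.8841], 'finger_gap': 0.0001, 'joints': [-1.3131, 30.5263, 104.5129, -0.0106, 44.7594, 11.2061]}
[494.13115051 409.05533508]
```

View pics/w2b.png

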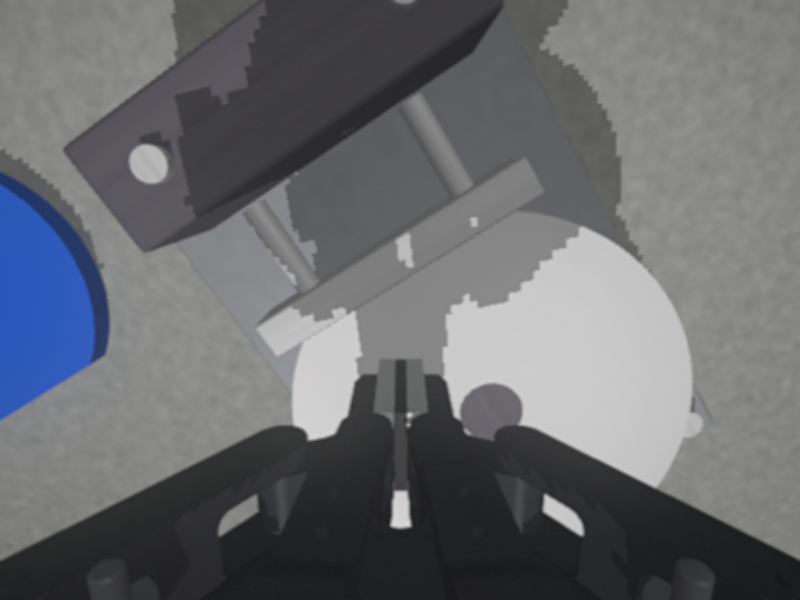

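The bar has sprung forward and lies along the flat from (278,356) to (500,215). I'll lift off and check from clear.

>>> carry_out --steps '[[[1,0,0,0.1,0,0,0],[1,0,0,0.2,0,0,0],[1,0,0,2,0,0,0],[1,0,0,3,0,0,0],[1,0,0,3,0,0,0],[1,0,0,0,0,0,0],[1,0,0,0,0,0,0]]]'

```text
clock: 5.33
tool_pos: [0.5288, 0.0343, 0.2308]
eef_rot: [179.9, -0.0, 77.6]
force: [-0.6, 0.0, -0.6]
finger_gap: 0.0002
grip_force: 0.0
```

```bash
python3 - <<'E'
from h import *
shot('wrist','w3'); st()
im=cv2.imread('pics/w3.png'); cv2.imwrite('pics/w3b.png',cv2.resize(im,(800,600)))
print(proj('w3',np.array([.5565,.0193,.0747]))/.64)
E
```

```text
{'clock': 5.3833, 'tool_pos': [0.5282, 0.0343, 0.2295], 'eef_rot': [179.9935, -0.002, 77.5683], 'force': [0.2693, -0.665, -0.0151], 'finger_gap': -0.0002, 'joints': [-1.324, 23.2298, 101.8127, 0.0008, 54.9508, 11.1072]}
[463.89107798 326.09799817]
```

View pics/w3b.png

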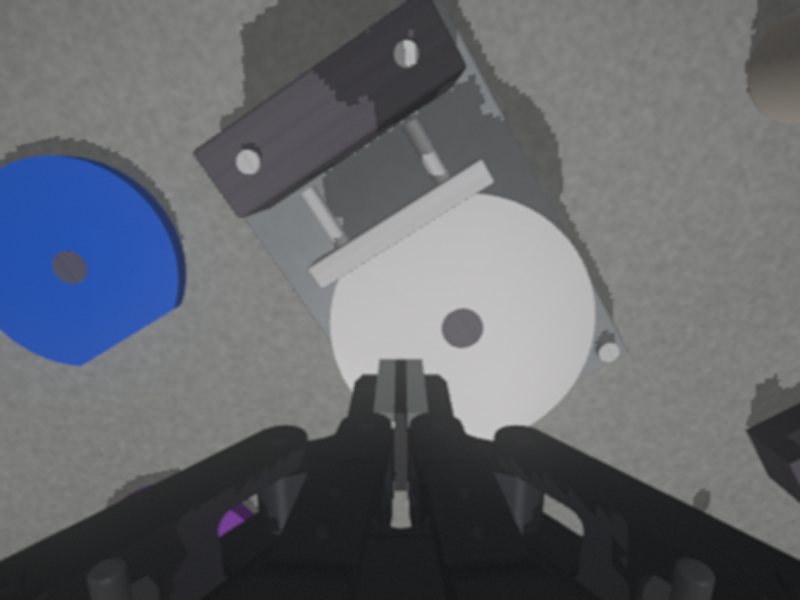

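The flat looks flush: the bar's front edge runs (325,288) to (494,184) and the bore is at (463,328). I'll compute the bar travel, with an enlarged crop of the seam.

```bash
python3 - <<'E'
from h import *
W=lambda u,v,z: ray('w3',u*.64,v*.64,z)[:2]
c=W(463,328,.0747); n=np.array([np.cos(np.radians(109.3)),np.sin(np.radians(109.3))])
a,b=W(325,288,.0777),W(494,184,.0777)
print(c,(a-c)@n,(b-c)@n, 'bar before:')
V=lambda u,v,z: ray('w1',u*.64,v*.64,z)[:2]
c1=V(466,342,.0747)
for q in [(532,165),(642,342)]: print((V(*q,.0777)-c1)@n)
im=cv2.imread('pics/w3.png')[95:195,190:325]; cv2.imwrite('pics/w3c.png',cv2.resize(im,(800,593),interpolation=cv2.INTER_CUBIC))
E
```

```text
[0.55589157 0.01842034] 0.053150825857881154 0.05309147888389643 bar before:
0.06463624806415574
0.06516028677365401
```

View pics/w3c.png

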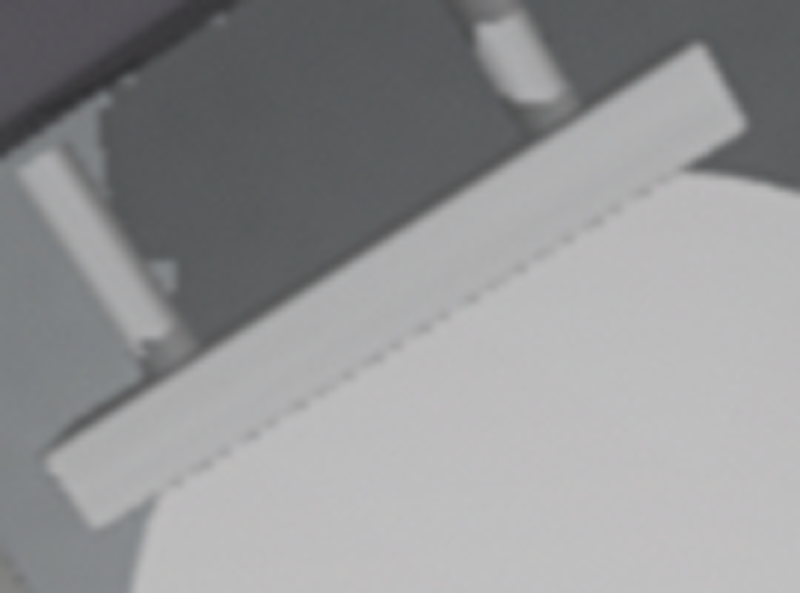

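The seam is tight from (170,487) to (680,178), and the bar face is 53.1 mm from the axis at both ends, so the flat is flush. Next is the weight.

>>> carry_out --steps '[[[0,-1,3.2,0,0,0,0],[0,-1,3.2,0,0,0,0],[0,-1,3.2,0,0,0,0],[0,-1,3.2,0,0,0,0],[0,-1,3.2,0,0,0,0],[0,-1,3.2,0,0,0,0],[0,-1,3.2,0,0,0,0],[0,-1,3.2,0,0,0,0]]]'

```text
clock: 6.05
tool_pos: [0.4471, 0.2915, 0.2281]
eef_rot: [-179.9, 0.1, 77.6]
force: [0.3, 0.5, 0.5]
finger_gap: 0.0853
grip_force: 0.0
```

>>> carry_out --steps '[[[0,-0.2,0.5,-2,0,0,0],[0,0,0,0,0,0,0],[0,0,0,0,0,0,0],[0,0,0,0,0,0,0]]]'

```text
clock: 6.38
tool_pos: [0.4466, 0.2945, 0.2093]
eef_rot: [-179.9, 0.1, 77.5]
force: [0.3, 0.2, 0.7]
finger_gap: 0.0856
grip_force: 0.0
```

```bash
python3 - <<'E'
from h import *
shot('wrist','w4'); st()
im=cv2.imread('pics/w4.png'); cv2.imwrite('pics/w4b.png',cv2.resize(im,(800,600)))
print(proj('w4',np.array([.446,.295,.06]))/.64)
E
```

```text
{'clock': 6.4333, 'tool_pos': [0.4469, 0.2944, 0.2097], 'eef_rot': [-179.9877, 0.0214, 77.5043], 'force': [0.1651, 0.5495, 1.0427], 'finger_gap': 0.0854, 'joints': [28.3979, 25.3865, 101.7791, -0.0102, 52.8577, 40.8997]}
[402.23696483 312.28280814]
```

View pics/w4b.png

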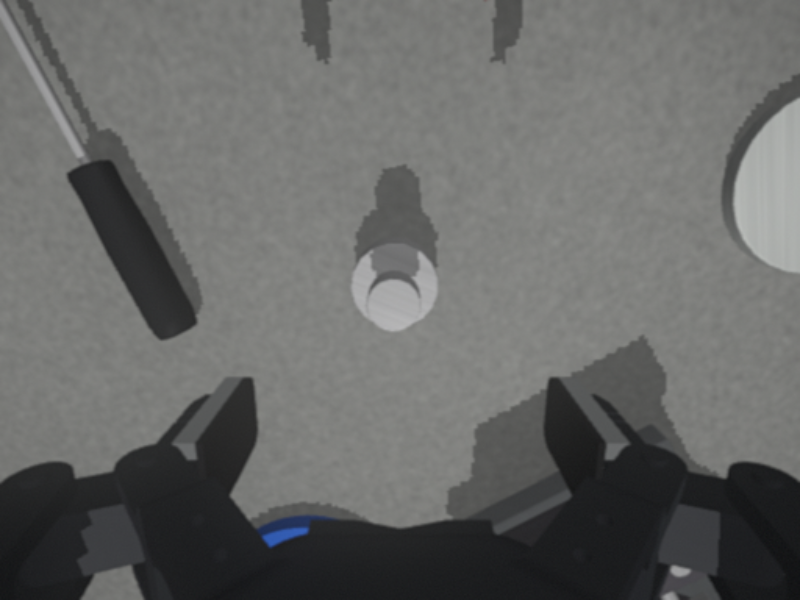

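The knob's top is centred at (394,305), about 8 px from my prediction.

```bash
python3 - <<'E'
from h import *
print(ray('w4',394*.64,305*.64,.06), ray('w4',394*.64,286*.64,.024))
E
```

```text
[0.44298117 0.2993569  0.06      ] [0.44256445 0.29950016 0.024     ]
```

>>> carry_out --steps '[[[0,-0.4,0.5,-2,0,0,0],[0,0,0,-3,0,0,0],[0,0,0,-3,0,0,0],[0,0,0,-2.5,0,0,0],[0,0,0,0,0,0,0],[0,0,0,0,0,0,0]]]'

```text
clock: 6.93
tool_pos: [0.4427, 0.2996, 0.1047]
eef_rot: [-179.9, 0.1, 77.5]
force: [-0.0, 1.0, 0.5]
finger_gap: 0.0854
grip_force: 0.0
```

>>> carry_out --squeeze 40 --steps '[[[1,0,0,0,0,0,0],[1,0,0,0,0,0,0],[1,0,0,0,0,0,0],[1,0,0,0,0,0,0],[1,0,0,0,0,0,0],[1,0,0,0,0,0,0],[1,0,0,0,0,0,0],[1,0,0,0,0,0,0]]]'

```text
clock: 7.6
tool_pos: [0.443, 0.3005, 0.1053]
eef_rot: [179.9, -0.1, 77.6]
force: [1.6, -1.0, 7.2]
finger_gap: 0.0238
grip_force: 39.1
```

The gap reads 23.8 mm, less than the 26 mm knob, and the tool is being pushed up. That suggests I gripped above the knob's middle, so I'll regrip a little lower.

>>> carry_out --steps '[[[0.3,0,0,0,0,0,0],[0.3,0,0,0,0,0,0],[0.3,0,0,-0.4,0,0,0],[0.3,0,0,0,0,0,0]]]'

```text
clock: 7.93
tool_pos: [0.4421, 0.3001, 0.0998]
eef_rot: [-179.9, 0.0, 77.6]
force: [0.2, 0.2, -1.2]
finger_gap: 0.0597
grip_force: 0.0
```

>>> carry_out --squeeze 40 --steps '[[[1,0,0,0,0,0,0],[1,0,0,0,0,0,0],[1,0,0,0,0,0,0],[1,0,0,0,0,0,0],[1,0,0,0,0,0,0],[1,0,0,0,0,0,0]]]'

```text
clock: 8.43
tool_pos: [0.4426, 0.3003, 0.1007]
eef_rot: [180.0, -0.0, 77.6]
force: [1.2, -0.6, -1.0]
finger_gap: 0.0235
grip_force: 39.3
```

>>> carry_out --steps '[[[1,0,0,1,0,0,0],[1,0,0,2,0,0,0],[1,0,0,3,0,0,0],[1,0,0,3,0,0,0],[1,0,0,2.5,0,0,0],[1,0,0,0,0,0,0]]]'

```text
clock: 8.93
tool_pos: [0.4436, 0.3011, 0.2206]
eef_rot: [179.7, -0.3, 77.6]
force: [0.9, 0.7, -2.4]
finger_gap: 0.0236
grip_force: 39.9
```

>>> carry_out --steps '[[[1,0.8,-2,0,0,0,0],[1,1.2,-3,0,0,0,0],[1,1.2,-3,0,0,0,0],[1,1.2,-3,0,0,0,0],[1,1.2,-3,0,0,0,0],[1,1.2,-3,0,0,0,0],[1,1.2,-3,0,0,0,0],[1,1.2,-3,0,0,0,0]]]'

```text
clock: 9.6
tool_pos: [0.5341, 0.0688, 0.2147]
eef_rot: [-179.9, 0.0, 77.6]
force: [0.2, 0.7, -3.7]
finger_gap: 0.0239
grip_force: 39.9
```

>>> carry_out --steps '[[[1,1.2,-3,0,0,0,0],[1,0.8,-2,0,0,0,0],[1,0,0,0,0,0,0],[1,0,0,0,0,0,0],[1,0,0,0,0,0,0]]]'

```text
clock: 10.02
tool_pos: [0.5537, 0.0207, 0.2148]
eef_rot: [-179.9, 0.0, 77.6]
force: [0.7, -1.2, -4.2]
finger_gap: 0.0239
grip_force: 40.0
```

```bash
python3 - <<'E'
from h import *
shot('wrist','w5'); st(); shot('side','s5')
a=cv2.imread('pics/w5.png')[130:384,130:400]; b=cv2.imread('pics/s5.png')[60:225,190:320]
cv2.imwrite('pics/c5.png',np.hstack([cv2.resize(a,(400,376)),cv2.resize(b,(296,376))]))
E
```

```text
{'clock': 10.0667, 'tool_pos': [0.5538, 0.021, 0.215], 'eef_rot': [-179.9136, 0.0031, 77.6036], 'force': [-0.8391, -0.8531, -4.8244], 'finger_gap': 0.0237, 'joints': [-2.6431, 26.7224, 98.6527, 0.0142, 54.7107, 9.7451]}
```

View pics/c5.png

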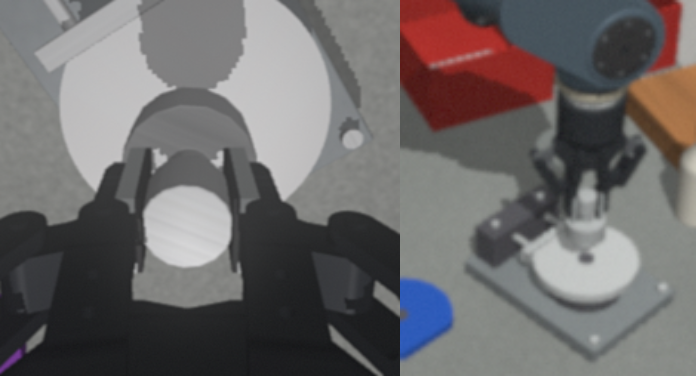

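The weight is held upright over the disc, with the knob centred between the pads at (187,225). I'll lower it in small steps until it touches.

>>> carry_out --steps '[[[1,0.2,-0.2,-1,0,0,0],[1,0,0,-1.5,0,0,0],[1,0,0,-0.8,0,0,0],[1,0,0,-0.2,0,0,0],[1,0,0,0,0,0,0],[1,0,0,0,0,0,0]]]'

```text
clock: 10.62
tool_pos: [0.5566, 0.0184, 0.1808]
eef_rot: [180.0, -0.0, 77.6]
force: [0.1, -0.1, -3.4]
finger_gap: 0.0239
grip_force: 40.0
```

>>> carry_out --steps '[[[1,0,0,-0.1,0,0,0],[1,0,0,-0.1,0,0,0],[1,0,0,0,0,0,0]]]'

```text
clock: 10.87
tool_pos: [0.5565, 0.0183, 0.1788]
eef_rot: [180.0, -0.0, 77.6]
force: [-0.7, 0.0, -4.0]
finger_gap: 0.0237
grip_force: 40.0
```

>>> carry_out --steps '[[[1,0,0,-0.1,0,0,0],[1,0,0,-0.1,0,0,0],[1,0,0,0,0,0,0]]]'

```text
clock: 11.12
tool_pos: [0.5564, 0.0183, 0.1764]
eef_rot: [-180.0, 0.0, 77.6]
force: [0.2, -0.1, -4.4]
finger_gap: 0.0238
grip_force: 40.0
```

>>> carry_out --steps '[[[1,0,0,-0.05,0,0,0],[1,0,0,0,0,0,0]]]'

```text
clock: 11.28
tool_pos: [0.5564, 0.0183, 0.176]
eef_rot: [-180.0, 0.0, 77.6]
force: [-0.1, -0.0, -4.1]
finger_gap: 0.024
grip_force: 40.0
```

>>> carry_out --steps '[[[1,0,0,-0.05,0,0,0],[1,0,0,0,0,0,0]]]'

```text
clock: 11.45
tool_pos: [0.5566, 0.0183, 0.1757]
eef_rot: [180.0, -0.0, 77.6]
force: [-0.9, 0.2, -2.9]
finger_gap: 0.0237
grip_force: 40.2
```

>>> carry_out --steps '[[[1,0,0,-0.03,0,0,0],[1,0,0,0,0,0,0]]]'

```text
clock: 11.62
tool_pos: [0.5566, 0.0183, 0.1756]
eef_rot: [180.0, -0.0, 77.6]
force: [-0.3, -1.0, 0.8]
finger_gap: 0.0239
grip_force: 40.4
```

>>> carry_out --squeeze 20 --steps '[[[1,0,0,0,0,0,0],[0.65,0,0,0,0,0,0],[0.55,0,0,0,0,0,0],[0.4,0,0,0,0,0,0],[0.3,0,0,0,0,0,0],[0.3,0,0,0,0,0,0]]]'

```text
clock: 12.12
tool_pos: [0.5565, 0.0183, 0.1753]
eef_rot: [180.0, -0.0, 77.6]
force: [0.2, -0.1, -0.1]
finger_gap: 0.0598
grip_force: 0.0
```

>>> carry_out --steps '[[[0.3,0,0,1,0,0,0],[0.3,0,0,2,0,0,0],[0.3,0,0,3,0,0,0],[0.3,0,0,3,0,0,0],[0.3,-2,0,1,0,0,0],[0.3,-3,0,0,0,0,0],[0.3,0,0,0,0,0,0],[0.3,0,0,0,0,0,0]]]'

```text
clock: 12.78
tool_pos: [0.5058, 0.0183, 0.2764]
eef_rot: [179.9, -0.0, 77.6]
force: [1.1, 0.2, 0.3]
finger_gap: 0.0599
grip_force: 0.0
```

```bash
python3 - <<'E'
from h import *
shot('wrist','w6'); st()
im=cv2.imread('pics/w6.png'); cv2.imwrite('pics/w6b.png',cv2.resize(im,(800,600)))
print(proj('w6',np.array([.5562,.0188,.1347]))/.64,proj('w6',np.array([.5562,.0188,.0747]))/.64)
E
```

```text
{'clock': 12.8333, 'tool_pos': [0.5066, 0.0183, 0.2762], 'eef_rot': [179.9228, -0.0131, 77.5649], 'force': [-0.1862, -0.6935, -0.018], 'finger_gap': 0.0596, 'joints': [-3.1956, 17.4769, 102.662, 0.0006, 59.7828, 9.2393]}
[511.77479085 294.5568991 ] [488.33527237 266.91318591]
```

View pics/w6b.png

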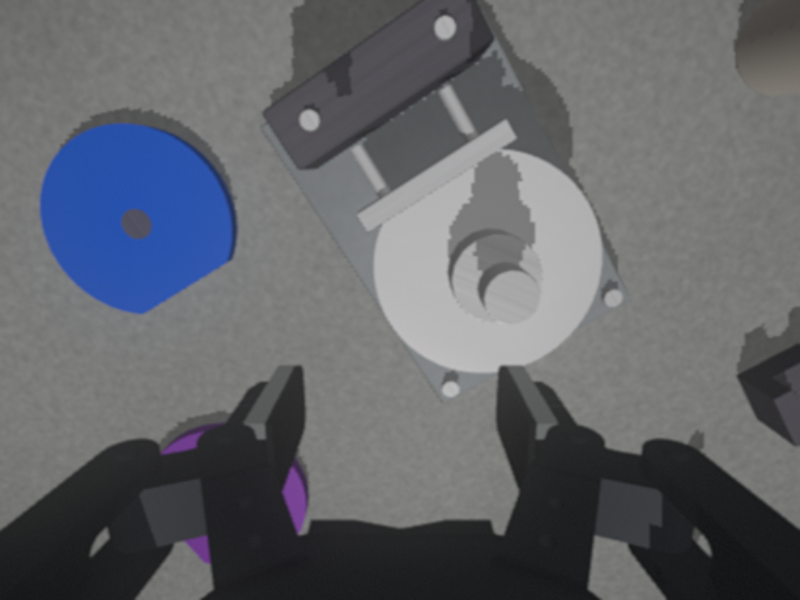

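The knob is at (511,295), as predicted for a centred upright weight, and the flat is still flush along the bar from (370,230) to (515,140). Handing in.

```bash
python3 -c "
from workcell import manip
print(manip.sign_off())"
```

```text
the job is handed in; nothing more can be done
None
```

I turned the disc until its flat was flush on the bar and set the knobbed weight upright on its centre. Both are released, no bystander was touched as far as I could see, and I handed the job in at about 12.8 s; it returned no verdict.

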